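Line up the seasoning canisters by size

TASK

Set up the seasoning row for the lunch-box line: stand the four steel canisters on the wooden board, one in the middle of each round cork mat, in order of size, with the largest next to the soy sauce dispenser and the smallest next to the rice bowl at the other end. Keep them upright, set them down gently rather than dropping them, and leave the dispenser and the bowl where they stand.

Things in the scene. Friction and masses are not known exactly. Their poses are not given: they have to be found in the camera images.
- can_1: the largest of four lidded plain steel canisters: upright cylinder 63 mm in diameter, 98 mm tall, rigid, lid fixed on; origin at the centre of its underside, z up; loose, stands on the table at the start, between the robot and the board. Small loose things under 50 mm tall stand between the canisters (which start about 160 mm apart in y): finger room is best on their +x and -x sides
- can_2: the second largest of four lidded plain steel canisters: upright cylinder 54 mm in diameter, 86 mm tall, rigid, lid fixed on; origin at the centre of its underside, z up; loose, stands on the table at the start, between the robot and the board
- can_3: the second smallest of four lidded plain steel canisters: upright cylinder 45 mm in diameter, 74 mm tall, rigid, lid fixed on; origin at the centre of its underside, z up; loose, stands on the table at the start, between the robot and the board
- can_4: the smallest of four lidded plain steel canisters: upright cylinder 36 mm in diameter, 62 mm tall, rigid, lid fixed on; origin at the centre of its underside, z up; loose, stands on the table at the start, between the robot and the board
- mat_a: one of four identical round cork mats, 72 mm in diameter and 3 mm thick, fixed in a straight row, 92 mm apart, along a fixed wooden board (110 mm by 570 mm, 12 mm thick, position and angle vary). Origin at the centre of its underside, so its top is 3 mm higher, 15 mm above the table; z up, y along the row, x across it. The letter says nothing about its place in the row: the mats swap places from start to start
- mat_b: one of four identical round cork mats, 72 mm in diameter and 3 mm thick, fixed in a straight row, 92 mm apart, along a fixed wooden board (110 mm by 570 mm, 12 mm thick, position and angle vary). Origin at the centre of its underside, so its top is 3 mm higher, 15 mm above the table; z up, y along the row, x across it. The letter says nothing about its place in the row: the mats swap places from start to start
- mat_c: one of four identical round cork mats, 72 mm in diameter and 3 mm thick, fixed in a straight row, 92 mm apart, along a fixed wooden board (110 mm by 570 mm, 12 mm thick, position and angle vary). Origin at the centre of its underside, so its top is 3 mm higher, 15 mm above the table; z up, y along the row, x across it. The letter says nothing about its place in the row: the mats swap places from start to start
- mat_d: one of four identical round cork mats, 72 mm in diameter and 3 mm thick, fixed in a straight row, 92 mm apart, along a fixed wooden board (110 mm by 570 mm, 12 mm thick, position and angle vary). Origin at the centre of its underside, so its top is 3 mm higher, 15 mm above the table; z up, y along the row, x across it. The letter says nothing about its place in the row: the mats swap places from start to start
- soy: small soy sauce dispenser of brown glass with a red cap, 60 mm in diameter, 78 mm tall, standing loose on one end of the board, in line with the mats and about 97 mm from the middle of the nearest mat; which end varies. Origin at the centre of its underside, z up. Not to be moved
- bowl: small white rice bowl, 76 mm across the rim, 42 mm tall, standing loose on the other end of the board, about 97 mm from the middle of the nearest mat. Origin at the centre of its underside, z up. Not to be moved
Not all that is in view belongs to the job. What is shaped like the can_1 but purple or yellow is not meant. What is shaped like the can_2 but blue is not meant.

How it is judged (in metres and radians):
At the end, for the whole second after the job is handed in: Canisters upright (within 0.1 rad) on the mats, one each, centres within 13 mm, bases within 4 mm of mat height, sizes falling from dispenser to bowl; all released and at rest; dispenser and bowl upright, within 20 mm of where they stood ((horizontal distance between can_1 and mat_a below 0.013 m or horizontal distance between can_1 and mat_b below 0.013 m or horizontal distance between can_1 and mat_c below 0.013 m or horizontal distance between can_1 and mat_d below 0.013 m) and horizontal distance between can_1 and soy between 0.057 and 0.137 m and height (world z) of can_1 between 0.011 and 0.019 m and angle between each of can_1, can_2, can_3, can_4, soy, bowl's own z axis and vertical below 0.1 rad and linear speed of each of can_1, can_2, can_3, can_4, soy, bowl below 0.02 m/s and angular speed of each of can_1, can_2, can_3, can_4 below 0.2 rad/s and (horizontal distance between can_2 and mat_a below 0.013 m or horizontal distance between can_2 and mat_b below 0.013 m or horizontal distance between can_2 and mat_c below 0.013 m or horizontal distance between can_2 and mat_d below 0.013 m) and horizontal distance between can_2 and soy between 0.149 and 0.229 m and height (world z) of can_2 between 0.011 and 0.019 m and (horizontal distance between can_3 and mat_a below 0.013 m or horizontal distance between can_3 and mat_b below 0.013 m or horizontal distance between can_3 and mat_c below 0.013 m or horizontal distance between can_3 and mat_d below 0.013 m) and horizontal distance between can_3 and soy between 0.241 and 0.321 m and height (world z) of can_3 between 0.011 and 0.019 m and (horizontal distance between can_4 and mat_a below 0.013 m or horizontal distance between can_4 and mat_b below 0.013 m or horizontal distance between can_4 and mat_c below 0.013 m or horizontal distance between can_4 and mat_d below 0.013 m) and horizontal distance between can_4 and soy between 0.333 and 0.413 m and height (world z) of can_4 between 0.011 and 0.019 m and distance of each of soy, bowl from where it was at the start of the episode below 0.02 m); the robot touches nothing.
It fails at once if a canister is tipped by more than about 35 degrees (angle between any of can_1, can_2, can_3, can_4's own z axis and vertical above 0.6 rad).
It fails at once if a canister is let go in the air, more than 40 mm above the mats ((height (world z) of can_1 above 0.055 m and contact force between can_1 and the fingers below 0.01 N) or (height (world z) of can_2 above 0.055 m and contact force between can_2 and the fingers below 0.01 N) or (height (world z) of can_3 above 0.055 m and contact force between can_3 and the fingers below 0.01 N) or (height (world z) of can_4 above 0.055 m and contact force between can_4 and the fingers below 0.01 N)).
It fails at once if the soy sauce dispenser or the rice bowl is shifted by more than 20 mm (distance of any of soy, bowl from where it was at the start of the episode above 0.02 m).
It also fails if it takes over 120 s, if anything falls off the work surface, if the arm or the gripper's body presses on something with over 40 N, if the wrist force passes 120 N, or if a joint passes its speed limit or range.

ROBOT

A 6-joint arm with a two-finger parallel gripper is mounted at the origin on the work surface. World frame = base frame: x ahead of the robot, y to its left, z up, the work surface at z = 0. Lengths are in m, angles in degrees, forces in N, time in s.
With the tool pointing down it reaches from about 0.25 to 0.725 m from the base axis. Payload 9.7 kg.
Tool frame: the origin (TCP) lies midway between the tips of the shut fingers; the grasp point (between the pads) lies 19 mm behind it (bot.hold_point_z is the distance from the TCP to the grasp point, in m); z points along the fingers, y is the line along which they close (so a half turn about z gives the same grasp; the last joint's range is limited). The gripper opens to 85 mm and grips with 20 to 120 N. Pads are 22 mm wide; open, the fingers measure 114 mm over their backs; the gripper's body (76 mm by 85 mm) begins 54 mm behind the grasp point. The pads swing forward as they close: fully open they stand 13 mm farther back than shut.
Start: joints at [-65.833, 4.979, 10.078, 95.1, 0, 90], TCP at [0.225, -0.502, 0.231] pointing down, gripper open.
Joint ranges: [-179.16, 179.16], [-48.56, 103.87], [-65.8, 70.77], [-126.05, 130.52], [-82.76, 87.17], [-180, 180]. Speed limits (degrees/s): [127.2, 127.2, 147.25, 180, 180, 180].

INTERFACE

Orientations are given as [roll, pitch, yaw] about the fixed x, y, z axes, in that order (R = Rz(yaw) Ry(pitch) Rx(roll)).
In Python, from workcell import bot gives the robot as it stands.
- The arm moves only by the tool play_rows, never from a script. Its argument "steps" is a list that holds one entry, the list of rows, each a list of 4 numbers: the shift along the tool's x, y, z in m, then the turn about the tool's z in rad. In form: [[[tx, ty, tz, yaw], ...]]. A call has exactly 5 rows; each row shifts and turns the commanded pose from where the row before left it, along the tool's axes as they then stand; what a row does not reach is not made up. A row lasts 1/12 s, in which the tool goes at most 41.7 mm and 7.16 degrees, less where a joint would pass 70% of its speed; a pose out of reach is approached as far as the arm can. A call is refused whole if a number of a shift passes 0.0417 or a number of a turn 0.125, either way. A call with a gripper value outside its range is refused whole. "gripper" is the finger opening in m, from 0 to 0.0854, set as the call begins (left out, the last holds). The fingers move at their own pace and stop on an object; "squeeze" is the grip in N (left out, the last holds). Time passes only in rows, so rows that do not move let the fingers close, or fill a call up. It gives the time, the measured TCP pose, the force, the opening and the grip force at its end, in the units of the state.
- bot.get_obs(): the state, without advancing time (a new reading comes with each control period).
- bot.camera(name): name is "scene" or "top" or "wrist"; returns a dict with "img" (400x640x3 uint8, blue, green, red), "vfov" (degrees; the focal length in pixels is half the picture's height over the tangent of half this angle, whatever the lens; pixels are square), "cx", "cy" (the principal point, pixels), "xyz" and "attitude" of the camera in the world. Camera axes: x right, y down, z forward; pixel columns grow to the right and rows downward; lengths in m; the calibration is good to about 2 mm. A picture is of the moment at which its call begins. There is no depth.
- bot.job_done(): hands the job in; it is judged then, once.
The state is a dict: "time": time; "q": joint angles; "qd": joint speeds; "joint_efforts": joint torques, N m; "ee_pos": TCP position; "tcp_rot": TCP orientation; "wrist_force": force on the tool from outside, world axes, zero at the start; "torque": the same for the moment, N m; "opening": finger opening in m; "grasp_force": force on a finger pad.
Only numpy, scipy, OpenCV 4.12 (cv2) and the standard library are available. Lean on these libraries where they do the work, as an engineer would, in place of code of your own. Each camera call takes 0.05 s, during which the arm holds its last target. There are 200 camera calls.

## Working session

There is one attempt and no reset: what is moved stays moved. The work goes in short steps, Python scripts to look and compute and a tool call to move; the robot and the scene stay as the last step left them, time stands still between calls to the robot, and variables do not carry over. Pictures are saved under pics/ and viewed, at most 14 in all, crops included, and the job is handed in when it is done.

Besides the shell and the picture viewer there is one more tool, called after "Request:" as a command line: name --argument value ..., lists and objects as JSON in quotes. play_rows: Moves the arm, as the interface text tells. Its arguments: {"type":"object","properties":{"steps":{"type":"array","items":{"type":"array","items":{"type":"array","items":{"type":"number"}}}},"gripper":{"type":"number"},"squeeze":{"type":"number"}},"required":["steps"]}

```bash
mkdir -p pics; python3 - <<'E'
from workcell import bot
import cv2
for n in ("scene","top"):
    c=bot.camera(n); cv2.imwrite(f"pics/{n}0.png",c["img"])
    print(n,{k:v for k,v in c.items() if k!="img"})
print(bot.get_obs()); print(bot.hold_point_z)
E
```

```text
scene {'vfov': 53.01118555485935, 'cx': 323.8220391368822, 'cy': 200.9728237799745, 'xyz': array([ 0.87620951, -0.62067408,  0.50642802]), 'attitude': array([-120.90035177,    0.32503296,   29.1526363 ])}
top {'vfov': 52.42008389516887, 'cx': 320.8649347510797, 'cy': 194.12108409649116, 'xyz': array([0.43328455, 0.03557464, 0.90366069]), 'attitude': array([-174.18872208,    0.77190281,  -88.59352904])}
{'time': 0.1, 'q': array([-6.58347302e+01,  5.00882580e+00,  1.00390026e+01,  9.50995290e+01,
       -2.46121557e-04,  9.00015210e+01]), 'qd': array([-0.09181342,  0.02952106,  0.10332831,  0.03507902, -0.02055933,
       -0.10936733]), 'joint_efforts': array([ 1.09679757e-03, -5.21562552e+01,  4.65651727e+01,  1.60202041e-02,
       -1.31734478e-05, -5.48341959e-06]), 'ee_pos': array([ 0.22506875, -0.50161666,  0.23064563]), 'tcp_rot': array([-1.79930648e+02,  2.47962410e-04,  2.41637491e+01]), 'wrist_force': array([ 0.24097649, -0.22173578,  0.67869541]), 'torque': array([-0.02988164, -0.02235608,  0.02154414]), 'grasp_force': 0.0, 'opening': 0.08551682469284082}
0.0187
```

View pics/scene0.png

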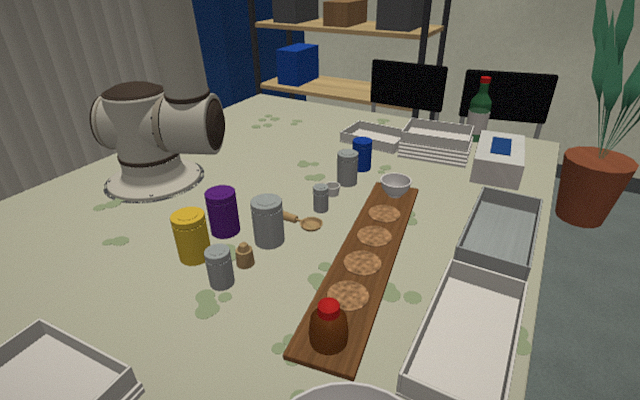

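View pics/top0.png

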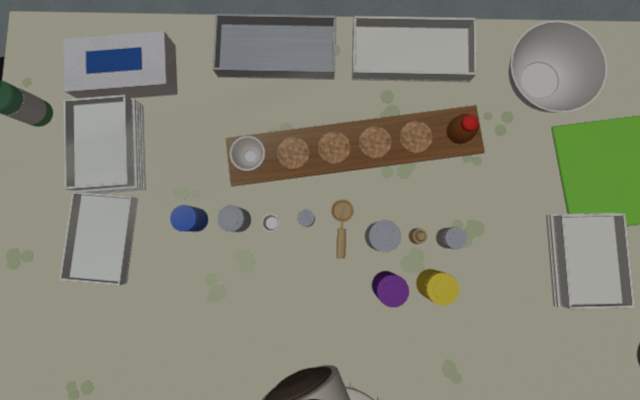

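Top view (image up = +x, right = −y). Steel candidates are at px (231,218), (306,217), (384,236) and (455,238). Look-alikes are blue (185,218), purple (392,290) and yellow (442,288). The soy is at (465,127), the bowl at (247,154), and the mats run from (293,153) to (416,136).

```bash
cat > h.py <<'E'
import numpy as np, cv2
from scipy.spatial.transform import Rotation as Ro
from workcell import bot
def cam(n):
    c=bot.camera(n); c["R"]=Ro.from_euler("xyz",c["attitude"],degrees=True).as_matrix()
    c["f"]=200/np.tan(np.radians(c["vfov"]/2)); return c
def ray(c,u,v,z):
    d=c["R"]@np.array([(u-c["cx"])/c["f"],(v-c["cy"])/c["f"],1]); 
    return c["xyz"]+d*(z-c["xyz"][2])/d[2]
def proj(c,p):
    q=c["R"].T@(np.array(p)-c["xyz"]); return q[:2]/q[2]*c["f"]+[c["cx"],c["cy"]]
E
python3 - <<'E'
from h import *
c=cam("top"); im=c["img"]
hsv=cv2.cvtColor(im,cv2.COLOR_BGR2HSV)
for n,u,v in (("A",231,218),("B",306,217),("C",384,236),("D",455,238),("table",340,280),("mat",334,148),("wood",270,150),("tablenear",480,215)):
    print(n,hsv[v-2:v+3,u-2:u+3].reshape(-1,3).mean(0).round(), ray(c,u,v,0.08).round(3))
crop=im[100:310,160:490]; cv2.imwrite("pics/crop.png",cv2.resize(crop,(792,504),interpolation=cv2.INTER_CUBIC))
# mats: orange, brighter than wood
m=cv2.inRange(hsv,(5,60,110),(20,255,255)); m=cv2.morphologyEx(m,cv2.MORPH_CLOSE,np.ones((5,5)))
m=cv2.morphologyEx(m,cv2.MORPH_OPEN,np.ones((9,9)))
n,l,s,ce=cv2.connectedComponentsWithStats(m)
for i in range(1,n):
    print("mat?",s[i],ce[i].round(1),ray(c,*ce[i],0.015).round(4))
E
```

```text
A [108.  18. 131.] [0.464 0.23  0.08 ]
B [107.  19. 128.] [0.47  0.078 0.08 ]
C [108.  18. 132.] [ 0.435 -0.08   0.08 ]
D [108.  19. 130.] [ 0.435 -0.223  0.08 ]
table [ 26.  29. 147.] [0.346 0.006 0.08 ]
mat [ 14. 109. 124.] [0.613 0.024 0.08 ]
wood [ 14. 107. 103.] [0.606 0.156 0.08 ]
tablenear [ 26.  30. 147.] [ 0.482 -0.273  0.08 ]
mat? [401 122  31  30 787] [415.8 136.3] [ 0.6576 -0.1583  0.015 ]
mat? [359 127  32  31 812] [374.6 141.6] [ 0.6435 -0.067   0.015 ]
mat? [318 132  32  31 811] [333.5 146.9] [0.6297 0.0242 0.015 ]
mat? [277 137  32  31 814] [292.5 152.1] [0.6159 0.1151 0.015 ]
mat? [332 200  21  21 383] [342.  210.2] [0.4892 0.0026 0.015 ]
mat? [414 231  12  11 128] [419.5 236. ] [ 0.4371 -0.1664  0.015 ]
mat? [337 235   9  13 117] [341. 241.] [0.4221 0.0035 0.015 ]
```

View pics/crop.png

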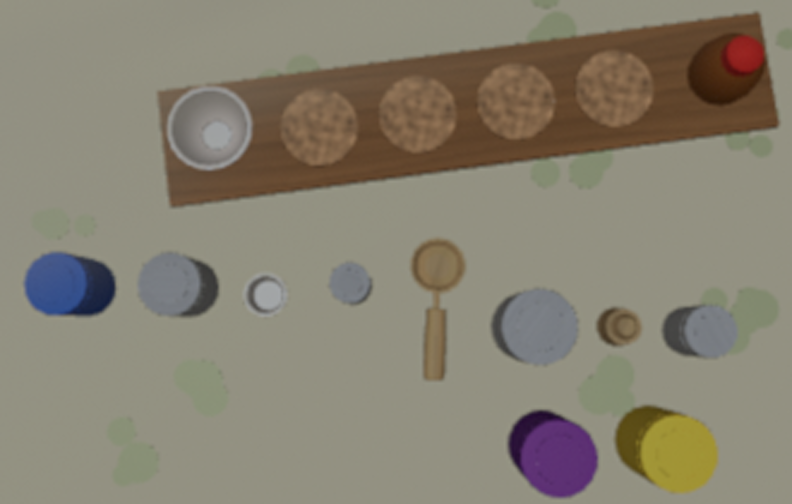

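Crop: steel lids at crop px (170,284), (350,283), (540,326) and (711,331), which are can_2, can_4, can_1 and can_3 by apparent diameter. The soy is at the −y end, so can_1 goes on the mat at (0.658,−0.158). Next I measure the lids.

```bash
python3 - <<'E'
from h import *
c=cam("top"); hsv=cv2.cvtColor(c["img"],cv2.COLOR_BGR2HSV)
m=cv2.inRange(hsv,(95,8,108),(120,40,255))
P=cv2.inRange(hsv,(130,80,75),(165,255,255)); Y=cv2.inRange(hsv,(22,120,135),(32,255,255))
for n,(u,v),h,mm in (("1",(384,236),.098,m),("2",(231,218),.086,m),("3",(455,238),.074,m),("4",(306,217),.062,m),("pur",(392,290),.098,P),("yel",(442,288),.098,Y)):
    k,l,s,ce=cv2.connectedComponentsWithStats(cv2.morphologyEx(mm,cv2.MORPH_OPEN,np.ones((3,3))))
    b=np.uint8(l==l[v,u]); (cc,r)=cv2.minEnclosingCircle(cv2.findContours(b,0,1)[0][0])
    i=l[v,u]; p=ray(c,*ce[i],h); dep=c["xyz"][2]-h
    print(n,ce[i].round(1),np.round(cc,1),"diam",round(2*np.sqrt(s[i][4]/np.pi)*dep/c["f"],4),"enc",round(2*r*dep/c["f"],4),p.round(4))
E
```

```text
1 [384.2 235.8] [384.5 235.5] diam 0.0612 enc 0.0623 [ 0.4355 -0.0784  0.098 ]
2 [230.1 218. ] [230.1 217.9] diam 0.0507 enc 0.051 [0.4636 0.2305 0.086 ]
3 [455.7 237.6] [455.6 237.4] diam 0.0429 enc 0.0437 [ 0.4355 -0.2258  0.074 ]
4 [305.4 217.5] [305.5 217.5] diam 0.0333 enc 0.0328 [0.4693 0.0799 0.062 ]
pur [392.3 290.4] [392.1 290.5] diam 0.0635 enc 0.0646 [ 0.3302 -0.0948  0.098 ]
yel [442.4 288.6] [442.4 288.8] diam 0.0634 enc 0.0641 [ 0.3363 -0.1919  0.098 ]
```

Request:
play_rows --steps '[[[0,0,0,0.1],[0,0,0,0.1],[0,0,0,0],[0,0,0,0],[0,0,0,0]]]' --gripper 0.0854 --squeeze 40

```text
time: 0.62
ee_pos: [0.2251, -0.5018, 0.2312]
tcp_rot: [-180.0, 0.0, 12.9]
wrist_force: [-0.3, 0.1, -0.1]
opening: 0.0853
grasp_force: 0.0
```

Diameters fit the labels. Next: rotate to yaw 90 (tool x = +y, tool y = +x, tool z = down) and fly over can_3.

Request:
play_rows --steps '[[[0,0,0,-0.125],[0,0,0,-0.125],[0,0,0,-0.125],[0,0,0,-0.125],[0,0,0,-0.125]]]'

```text
time: 1.03
ee_pos: [0.2252, -0.5018, 0.2312]
tcp_rot: [-180.0, -0.0, 49.0]
wrist_force: [-0.1, 0.7, -0.1]
opening: 0.0854
grasp_force: 0.0
```

Request:
play_rows --steps '[[[0,0,0,-0.125],[0,0,0,-0.125],[0,0,0,-0.125],[0,0,0,-0.125],[0,0,0,-0.125]]]'

```text
time: 1.45
ee_pos: [0.2252, -0.5018, 0.2312]
tcp_rot: [-180.0, -0.0, 84.8]
wrist_force: [0.9, 0.0, 0.8]
opening: 0.0853
grasp_force: 0.0
```

Request:
play_rows --steps '[[[0,0,0,-0.099],[0,0,0,0],[0.0276,0.021,0,0],[0.0276,0.021,0,0],[0.0276,0.021,0,0]]]'

```text
time: 1.87
ee_pos: [0.2884, -0.4182, 0.231]
tcp_rot: [-180.0, -0.0, 89.8]
wrist_force: [0.6, -0.1, -0.3]
opening: 0.0859
grasp_force: 0.0
```

Request:
play_rows --steps '[[[0.0276,0.021,0,0],[0.0276,0.021,0,0],[0.0276,0.021,0,0],[0.0276,0.021,0,0],[0.0276,0.021,0,0]]]'

```text
time: 2.28
ee_pos: [0.3939, -0.2795, 0.2315]
tcp_rot: [180.0, 0.0, 89.9]
wrist_force: [0.5, -0.7, 0.1]
opening: 0.0853
grasp_force: 0.0
```

Request:
play_rows --steps '[[[0.0276,0.021,0,0],[0.0276,0.021,0,0],[0,0,0,0],[0,0,0,0],[0,0,0,0]]]'

```text
time: 2.7
ee_pos: [0.4351, -0.2258, 0.2313]
tcp_rot: [-180.0, 0.0, 90.0]
wrist_force: [0.3, -0.0, -0.1]
opening: 0.0855
grasp_force: 0.0
```

```bash
python3 - <<'E'
from h import *
o=bot.get_obs(); print(o["q"].round(1),o["ee_pos"].round(4),o["tcp_rot"].round(2))
c=cam("wrist"); print(c["xyz"].round(3),c["attitude"].round(1),c["vfov"])
print("can3 lid, base at",proj(c,[.4355,-.2258,.074]).round(),proj(c,[.4355,-.2258,0]).round())
cv2.imwrite("pics/w1.png",c["img"])
E
```

```text
[-27.4  -3.2   1.8  95.   -0.   62.6] [ 0.4351 -0.2258  0.2313] [-1.7999e+02  1.0000e-02  8.9980e+01]
[ 0.436 -0.148  0.374] [162.3  -0.    0. ] 62.69398160255067
can3 lid, base at [321. 185.] [321. 169.]
```

View pics/w1.png

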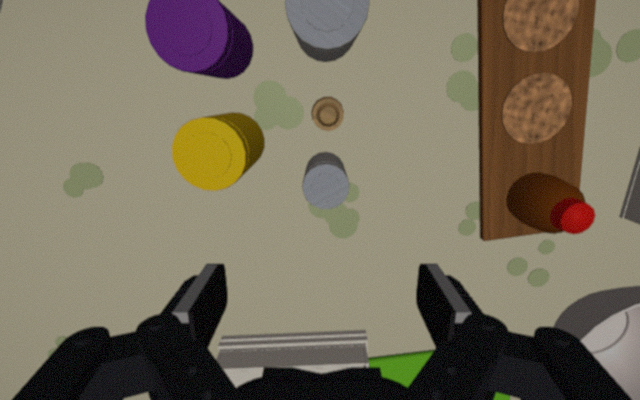

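Wrist view: can_3's lid is at (326,186) against a predicted (321,185), so about 4 mm off in x, which the closing fingers will centre. Descend and grip.

Request:
play_rows --steps '[[[0,0.003,0.04,0],[0,0,0.04,0],[0,0,0.04,0],[0,0,0.04,0],[0,0,0.02,0]]]'

```text
time: 3.17
ee_pos: [0.4354, -0.226, 0.0466]
tcp_rot: [-179.8, -0.1, 89.8]
wrist_force: [-0.5, 0.9, -0.7]
opening: 0.0855
grasp_force: 0.0
```

Request:
play_rows --steps '[[[0,0,0.02,0],[0,0,0,0],[0,0,0,0],[0,0,0,0],[0,0,0,0]]]' --gripper 0.05

```text
time: 3.58
ee_pos: [0.4389, -0.2267, 0.0331]
tcp_rot: [179.9, 0.1, 89.9]
wrist_force: [0.6, 1.1, -0.1]
opening: 0.05
grasp_force: 0.0
```

Request:
play_rows --steps '[[[0,0,0,0],[0,0,0,0],[0,0,0,0],[0,0,0,0],[0,0,0,0]]]' --gripper 0.03 --squeeze 40

```text
time: 4.0
ee_pos: [0.439, -0.2265, 0.0332]
tcp_rot: [179.9, 0.1, 90.0]
wrist_force: [-1.5, -1.2, 5.7]
opening: 0.0443
grasp_force: 40.5
```

Request:
play_rows --steps '[[[0,0,0,0],[0,0,0,0],[0,0,-0.005,0],[0,0,-0.005,0],[0,0,0,0]]]'

```text
time: 4.42
ee_pos: [0.4388, -0.2261, 0.0428]
tcp_rot: [179.9, 0.0, 90.0]
wrist_force: [-0.2, 0.6, -1.6]
opening: 0.044
grasp_force: 41.0
```

Request:
play_rows --steps '[[[0,0,-0.03,0],[0,0,-0.035,0],[0,0,-0.035,0],[0.025,0.0191,0,0],[0.025,0.0191,0,0]]]'

```text
time: 4.83
ee_pos: [0.4776, -0.1765, 0.1442]
tcp_rot: [179.7, 0.1, 89.8]
wrist_force: [-0.1, 0.7, -2.3]
opening: 0.0443
grasp_force: 41.8
```

Request:
play_rows --steps '[[[0.025,0.0191,0,0],[0.025,0.0191,0,0],[0.025,0.0191,0,0],[0.025,0.0191,0,0],[0.025,0.0191,0,0]]]'

```text
time: 5.25
ee_pos: [0.5726, -0.0493, 0.1414]
tcp_rot: [180.0, -0.0, 90.0]
wrist_force: [0.6, -0.3, -2.7]
opening: 0.0444
grasp_force: 41.7
```

Request:
play_rows --steps '[[[0.025,0.0191,0,0],[0.025,0.0191,0,0],[0.025,0.0191,0,0],[0,0,0,0],[0,0,0,0]]]'

```text
time: 5.67
ee_pos: [0.6295, 0.0257, 0.1404]
tcp_rot: [-179.9, 0.0, 90.1]
wrist_force: [-0.2, 0.1, -2.5]
opening: 0.0442
grasp_force: 42.1
```

```bash
python3 - <<'E'
from h import *
o=bot.get_obs(); print(o["ee_pos"].round(4),o["opening"],o["grasp_force"])
c=cam("wrist"); im=c["img"]
for p in ([.6297,.0242,.015],[.6159,.1151,.015],[.4693,.0799,.062]): print(proj(c,p).round())
hsv=cv2.cvtColor(im,cv2.COLOR_BGR2HSV)
m=cv2.inRange(hsv,(5,60,110),(20,255,255)); m=cv2.morphologyEx(m,cv2.MORPH_CLOSE,np.ones((7,7)))
m=cv2.morphologyEx(m,cv2.MORPH_OPEN,np.ones((15,15)))
n,l,s,ce=cv2.connectedComponentsWithStats(m)
for i in range(1,n): print(s[i],ce[i].round(),ray(c,*ce[i],.015).round(4))
cv2.imwrite("pics/w2.png",im)
E
```

```text
[0.6295 0.0257 0.1404] 0.04418915408837783 42.113065123558044
[321. 196.]
[303.  82.]
[ 79. 135.]
[  220     0   174   251 30815] [313. 111.] [0.6235 0.0942 0.015 ]
[ 138  194   56   53 2448] [165. 220.] [0.4944 0.0024 0.015 ]
[  46  206   77   23 1658] [ 84. 217.] [0.4238 0.0041 0.015 ]
```

View pics/w2.png

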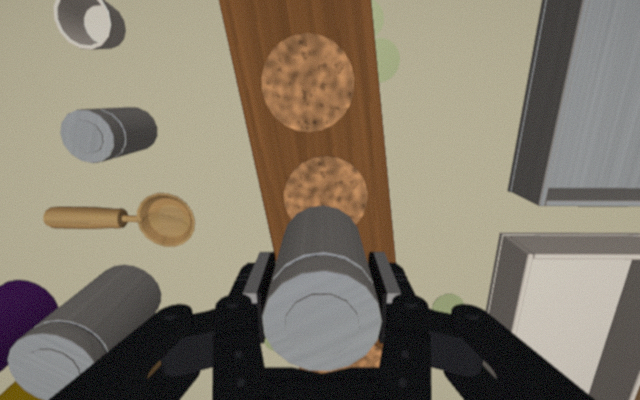

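Wrist view: the free mat is at (308,82), predicted (303,82), and the target mat is near (326,198). So the mats sit about +4 mm in x relative to the gripper; I shift x by +3 mm and lower.

Request:
play_rows --steps '[[[-0.001,0.003,0.03,0],[0,0,0.03,0],[0,0,0.018,0],[0,0,0.006,0],[0,0,0.003,0]]]'

```text
time: 6.13
ee_pos: [0.6311, 0.0222, 0.0535]
tcp_rot: [-179.9, 0.0, 89.9]
wrist_force: [-0.3, 0.4, -2.4]
opening: 0.0443
grasp_force: 42.1
```

Request:
play_rows --steps '[[[0,0,0.002,0],[0,0,0.001,0],[0,0,0,0],[0,0,0,0],[0,0,0,0]]]'

```text
time: 6.55
ee_pos: [0.6326, 0.0232, 0.0522]
tcp_rot: [179.9, -0.0, 90.0]
wrist_force: [0.5, 1.1, -2.2]
opening: 0.044
grasp_force: 42.1
```

Request:
play_rows --steps '[[[0,0,0.0015,0],[0,0,0.0015,0],[0,0,0.001,0],[0,0,0,0],[0,0,0,0]]]'

```text
time: 6.97
ee_pos: [0.6324, 0.0233, 0.0483]
tcp_rot: [179.9, -0.0, 90.0]
wrist_force: [-2.2, 0.7, 6.7]
opening: 0.0441
grasp_force: 42.7
```

Request:
play_rows --steps '[[[0,0,0,0],[0,0,0,0],[0,0,0,0],[0,0,0,0],[0,0,0,0]]]'

```text
time: 7.38
ee_pos: [0.6324, 0.0233, 0.0483]
tcp_rot: [179.9, -0.0, 90.0]
wrist_force: [-2.4, -0.2, 5.4]
opening: 0.0444
grasp_force: 42.7
```

Seated (the force changed sign). Release, rise and go over can_4.

Request:
play_rows --steps '[[[0,0,0,0],[0,0,0,0],[0,0,0,0],[0,0,0,0],[0,0,0,0]]]' --gripper 0.07

```text
time: 7.8
ee_pos: [0.6322, 0.0232, 0.0472]
tcp_rot: [-180.0, -0.0, 90.0]
wrist_force: [-0.4, -0.1, -0.7]
opening: 0.0701
grasp_force: 0.0
```

Request:
play_rows --steps '[[[0,0,-0.02,0],[0,0,-0.035,0],[0,0,-0.04,0],[0,0,-0.04,0],[0,0,-0.015,0]]]'

```text
time: 8.22
ee_pos: [0.6332, 0.0232, 0.2036]
tcp_rot: [179.6, -0.0, 90.0]
wrist_force: [0.8, 0.7, 0.1]
opening: 0.0701
grasp_force: 0.0
```

Request:
play_rows --steps '[[[0.0113,-0.0318,0,0],[0.0113,-0.0318,0,0],[0.0113,-0.0318,0,0],[0.0113,-0.0318,0,0],[0.0113,-0.0318,0,0]]]'

```text
time: 8.63
ee_pos: [0.4717, 0.08, 0.197]
tcp_rot: [-180.0, -0.0, 90.0]
wrist_force: [0.2, 0.5, 1.0]
opening: 0.0697
grasp_force: 0.0
```

Request:
play_rows --steps '[[[0,0,0,0],[0,0,0,0],[0,0,0,0],[0,0,0,0],[0,0,0,0]]]'

```text
time: 9.05
ee_pos: [0.4739, 0.0794, 0.197]
tcp_rot: [-180.0, 0.0, 90.0]
wrist_force: [-0.6, 0.4, 0.7]
opening: 0.0703
grasp_force: 0.0
```

```bash
python3 - <<'E'
from h import *
o=bot.get_obs(); print(o["ee_pos"].round(4),o["opening"])
c=cam("wrist"); cv2.imwrite("pics/w3.png",c["img"]); 
t=cam("top"); hsv=cv2.cvtColor(t["img"],cv2.COLOR_BGR2HSV)
print("pred can4 lid wrist",proj(c,[.4693,.0799,.062]).round())
print("can3 lid pred top",proj(t,[.6297,.0242,.089]).round(1))
v=np.hstack([c["img"][:, :400],t["img"][80:320:,150:490].repeat(1,0)[:240].copy() if 0 else cv2.resize(t["img"][100:250,240:440],(400,300))[:300] if 0 else cv2.resize(t["img"][100:300,240:440],(400,400))])
cv2.imwrite("pics/w3.png",v)
E
```

```text
[0.4739 0.0794 0.197 ] 0.07030253851785324
pred can4 lid wrist [315. 191.]
can3 lid pred top [334.2 139. ]
```

View pics/w3.png

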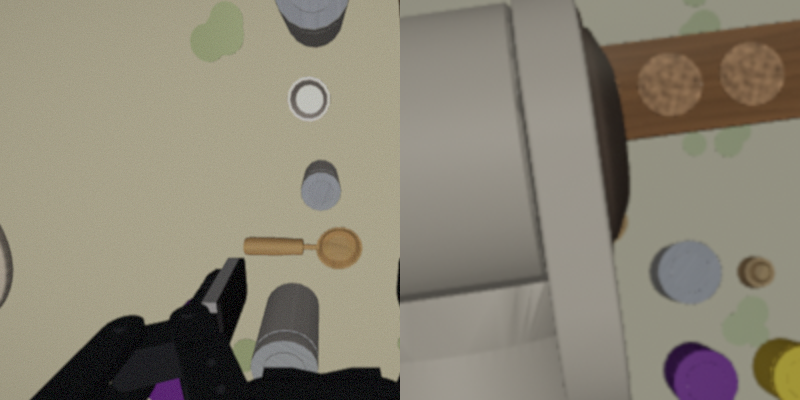

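Can_4's lid is at (321,192), on the gripper axis. Descend and grip.

Request:
play_rows --steps '[[[0,0,0.04,0],[0,0,0.04,0],[0,0,0.04,0],[0,0,0.035,0],[0,0,0.015,0]]]'

```text
time: 9.57
ee_pos: [0.4708, 0.0791, 0.0221]
tcp_rot: [-179.6, 0.1, 90.0]
wrist_force: [0.3, -0.4, 0.2]
opening: 0.07
grasp_force: 0.0
```

Request:
play_rows --steps '[[[0,0,0,0],[0,0,0,0],[0,0,0,0],[0,0,0,0],[0,0,0,0]]]' --gripper 0.04

```text
time: 9.98
ee_pos: [0.4743, 0.0799, 0.0289]
tcp_rot: [179.9, -0.0, 90.0]
wrist_force: [-0.4, -0.4, 0.1]
opening: 0.0401
grasp_force: 0.0
```

Request:
play_rows --steps '[[[0,0,0,0],[0,0,0,0],[0,0,0,0],[0,0,0,0],[0,0,0,0]]]' --gripper 0.02

```text
time: 10.4
ee_pos: [0.4741, 0.0798, 0.0289]
tcp_rot: [179.9, -0.0, 90.0]
wrist_force: [-0.9, -0.2, 5.9]
opening: 0.0355
grasp_force: 39.6
```

Request:
play_rows --steps '[[[0,0,0,0],[0,0,0,0],[0,0,-0.005,0],[0,0,-0.005,0],[0,0,0,0]]]'

```text
time: 10.82
ee_pos: [0.4738, 0.0798, 0.0388]
tcp_rot: [179.9, -0.0, 90.0]
wrist_force: [0.2, -0.7, -1.2]
opening: 0.0348
grasp_force: 39.9
```

Request:
play_rows --steps '[[[0,0,-0.03,0],[0,0,-0.03,0],[0.0088,0.0363,0,0],[0.0088,0.0363,0,0],[0.0088,0.0363,0,0]]]'

```text
time: 11.23
ee_pos: [0.5839, 0.1065, 0.0987]
tcp_rot: [179.8, -0.0, 90.0]
wrist_force: [0.5, 0.2, -0.3]
opening: 0.0352
grasp_force: 40.3
```

Request:
play_rows --steps '[[[0.0088,0.0363,0,0],[0,0,0,0],[0,0,0,0],[0,0,0,0],[0,0,0,0]]]'

```text
time: 11.65
ee_pos: [0.6177, 0.1147, 0.0978]
tcp_rot: [180.0, -0.0, 90.0]
wrist_force: [-0.0, 0.0, -0.8]
opening: 0.035
grasp_force: 40.5
```

Request:
play_rows --steps '[[[0,0,0.02,0],[0,0,0.015,0],[0,0,0.01,0],[0,0,0,0],[0,0,0,0]]]'

```text
time: 12.07
ee_pos: [0.6178, 0.1148, 0.0529]
tcp_rot: [180.0, -0.0, 90.0]
wrist_force: [0.6, 0.6, -0.2]
opening: 0.0345
grasp_force: 40.5
```

Request:
play_rows --steps '[[[0,0.001,0.003,0],[0,0,0.002,0],[0,0,0.0015,0],[0,0,0.0015,0],[0,0,0.001,0]]]'

```text
time: 12.48
ee_pos: [0.6195, 0.115, 0.044]
tcp_rot: [180.0, -0.0, 90.0]
wrist_force: [-4.5, 0.5, 10.1]
opening: 0.0352
grasp_force: 41.4
```

Request:
play_rows --steps '[[[0,0,0,0],[0,0,0,0],[0,0,0,0],[0,0,0,0],[0,0,0,0]]]'

```text
time: 12.9
ee_pos: [0.6195, 0.1149, 0.044]
tcp_rot: [180.0, -0.0, 90.0]
wrist_force: [-1.8, -0.7, 5.6]
opening: 0.0348
grasp_force: 40.9
```

Request:
play_rows --steps '[[[0,0,0,0],[0,0,0,0],[0,0,0,0],[0,0,0,0],[0,0,0,0]]]' --gripper 0.065

```text
time: 13.32
ee_pos: [0.6193, 0.1149, 0.0431]
tcp_rot: [-180.0, 0.0, 90.0]
wrist_force: [0.3, 0.5, 0.2]
opening: 0.0652
grasp_force: 0.0
```

Request:
play_rows --steps '[[[0,0,-0.02,0],[0,0,-0.035,0],[0,0,-0.04,0],[0,0,-0.04,0],[0,0,-0.025,0]]]'

```text
time: 13.73
ee_pos: [0.6198, 0.115, 0.2078]
tcp_rot: [179.8, -0.0, 90.0]
wrist_force: [0.5, -0.4, 0.7]
opening: 0.065
grasp_force: 0.0
```

Request:
play_rows --steps '[[[0.0231,-0.0304,0,0],[0.0231,-0.0304,0,0],[0.0231,-0.0304,0,0],[0.0231,-0.0304,0,0],[0.0231,-0.0304,0,0]]]' --gripper 0.08

```text
time: 14.15
ee_pos: [0.4659, 0.231, 0.2032]
tcp_rot: [180.0, -0.0, 90.0]
wrist_force: [0.2, 0.9, -0.1]
opening: 0.0801
grasp_force: 0.0
```

Request:
play_rows --steps '[[[0,0,0,0],[0,0,0,0],[0,0,0,0],[0,0,0,0],[0,0,0,0]]]'

```text
time: 14.57
ee_pos: [0.4682, 0.2297, 0.203]
tcp_rot: [-180.0, 0.0, 89.9]
wrist_force: [-0.4, -0.0, -0.7]
opening: 0.0802
grasp_force: 0.0
```

```bash
python3 - <<'E'
from h import *
o=bot.get_obs(); print(o["ee_pos"].round(4),o["opening"])
c=cam("wrist"); cv2.imwrite("pics/w4.png",c["img"])
s=cam("scene"); cv2.imwrite("pics/s4.png",cv2.resize(s["img"][100:380,130:450],(640,560)))
print("pred can2 lid wrist",proj(c,[.4636,.2305,.086]).round())
for n,p in (("can3",[.631,.0242,.015]),("can4",[.617,.1151,.015])):
    print(n,proj(s,p).round(),proj(s,np.array(p)+[0,0,.074 if n=="can3" else .062]).round())
E
```

```text
[0.4682 0.2297 0.203 ] 0.08021186564280484
pred can2 lid wrist [315. 196.]
can3 [373. 235.] [375. 205.]
can4 [383. 212.] [385. 189.]
```

View pics/w4.png

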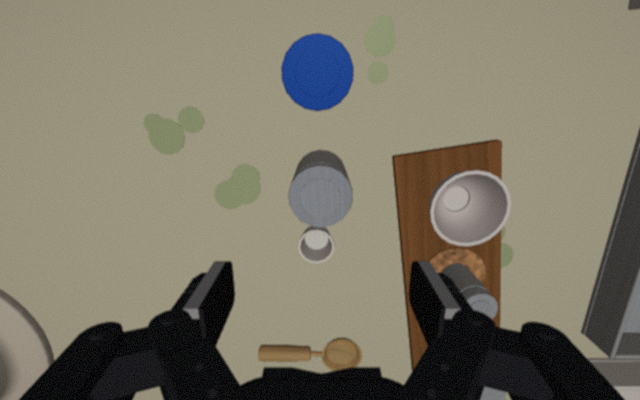

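View pics/s4.png

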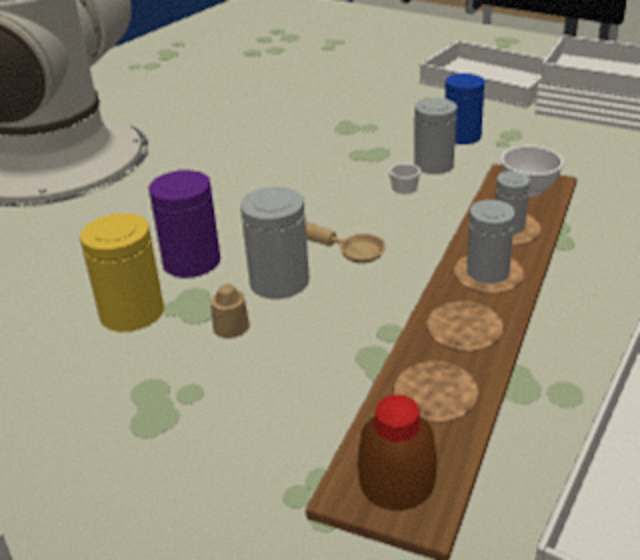

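Can_3 and can_4 stand centred on their mats (crop px (490,240) and (512,205)). Can_2's lid is at (321,194), on axis. Grip it.

Request:
play_rows --steps '[[[0,0,0.04,0],[0,0,0.04,0],[0,0,0.04,0],[0,0,0.033,0],[0,0,0.015,0]]]'

```text
time: 15.08
ee_pos: [0.4655, 0.2288, 0.0303]
tcp_rot: [-179.7, 0.2, 89.9]
wrist_force: [-0.7, -0.1, 0.6]
opening: 0.0796
grasp_force: 0.0
```

Request:
play_rows --steps '[[[0,0,0,0],[0,0,0,0],[0,0,0,0],[0,0,0,0],[0,0,0,0]]]' --gripper 0.059

```text
time: 15.5
ee_pos: [0.4684, 0.2308, 0.037]
tcp_rot: [179.9, -0.1, 90.0]
wrist_force: [0.5, -0.1, -0.1]
opening: 0.0591
grasp_force: 0.0
```

Request:
play_rows --steps '[[[0,0,0,0],[0,0,0,0],[0,0,0,0],[0,0,0,0],[0,0,0,0]]]' --gripper 0.035

```text
time: 15.92
ee_pos: [0.4681, 0.2308, 0.0369]
tcp_rot: [179.9, -0.1, 90.0]
wrist_force: [-1.5, -0.5, 5.3]
opening: 0.0532
grasp_force: 41.3
```

Request:
play_rows --steps '[[[0,0,0,0],[0,0,0,0],[0,0,-0.005,0],[0,0,-0.005,0],[0,0,0,0]]]'

```text
time: 16.33
ee_pos: [0.4679, 0.2307, 0.0467]
tcp_rot: [179.9, -0.0, 90.0]
wrist_force: [0.9, 0.4, -1.9]
opening: 0.0534
grasp_force: 42.3
```

Request:
play_rows --steps '[[[0,0,-0.03,0],[0,0,-0.04,0],[0,0,-0.04,0],[0,0,0,0],[-0.0331,0.0199,0,0]]]'

```text
time: 16.75
ee_pos: [0.487, 0.2013, 0.1585]
tcp_rot: [179.8, -0.2, 90.3]
wrist_force: [1.8, 0.5, -3.0]
opening: 0.0534
grasp_force: 43.3
```

Request:
play_rows --steps '[[[-0.0331,0.0199,0,0],[-0.0331,0.0199,0,0],[-0.0331,0.0199,0,0],[-0.0331,0.0199,0,0],[-0.0331,0.0199,0,0]]]'

```text
time: 17.17
ee_pos: [0.5875, 0.03, 0.1552]
tcp_rot: [180.0, -0.0, 90.0]
wrist_force: [0.3, 0.3, -2.1]
opening: 0.0531
grasp_force: 43.3
```

Request:
play_rows --steps '[[[-0.0331,0.0199,0,0],[-0.0331,0.0199,0,0],[-0.033,0.02,0,0],[0,0,0,0],[0,0,0,0]]]'

```text
time: 17.58
ee_pos: [0.6469, -0.0693, 0.1539]
tcp_rot: [-179.9, -0.0, 89.8]
wrist_force: [-0.1, 0.3, -2.4]
opening: 0.0531
grasp_force: 43.6
```

Request:
play_rows --steps '[[[0,0,0,0],[0,0,0,0],[0,0,0,0],[0,0,0,0],[0,0,0,0]]]'

```text
time: 18.0
ee_pos: [0.6464, -0.0666, 0.1557]
tcp_rot: [180.0, 0.0, 90.1]
wrist_force: [0.4, -1.5, -1.8]
opening: 0.0531
grasp_force: 43.6
```

Request:
play_rows --steps '[[[0,0,0.035,0],[0,0,0.03,0],[0,0,0.02,0],[0,0,0.01,0],[0,0,0,0]]]'

```text
time: 18.42
ee_pos: [0.6452, -0.0669, 0.0579]
tcp_rot: [-179.8, -0.0, 90.0]
wrist_force: [-0.5, 0.3, -1.8]
opening: 0.0533
grasp_force: 43.6
```

Request:
play_rows --steps '[[[0,0,0.003,0],[0,0,0.002,0],[0,0,0.001,0],[0,0,0,0],[0,0,0,0]]]'

```text
time: 18.83
ee_pos: [0.647, -0.0675, 0.0552]
tcp_rot: [179.9, 0.0, 90.0]
wrist_force: [0.5, -0.2, -1.6]
opening: 0.0531
grasp_force: 43.6
```

Request:
play_rows --steps '[[[0,0,0.0015,0],[0,0,0.001,0],[0,0,0.001,0],[0,0,0,0],[0,0,0,0]]]'

```text
time: 19.25
ee_pos: [0.6468, -0.0675, 0.052]
tcp_rot: [179.9, 0.0, 90.0]
wrist_force: [-2.6, -0.3, 4.8]
opening: 0.0535
grasp_force: 44.1
```

Request:
play_rows --steps '[[[0,0,0,0],[0,0,0,0],[0,0,0,0],[0,0,0,0],[0,0,0,0]]]'

```text
time: 19.67
ee_pos: [0.6467, -0.0675, 0.052]
tcp_rot: [179.9, 0.0, 90.0]
wrist_force: [-2.8, -0.6, 5.1]
opening: 0.0531
grasp_force: 44.1
```

Seated. Release and go over can_1.

Request:
play_rows --steps '[[[0,0,0,0],[0,0,0,0],[0,0,0,0],[0,0,0,0],[0,0,0,0]]]' --gripper 0.075

```text
time: 20.08
ee_pos: [0.6465, -0.0674, 0.0507]
tcp_rot: [-180.0, -0.0, 90.0]
wrist_force: [0.8, 0.1, 0.3]
opening: 0.075
grasp_force: 0.0
```

Request:
play_rows --steps '[[[0,0,-0.02,0],[0,0,-0.035,0],[0,0,-0.04,0],[0,0,-0.04,0],[0,0,-0.025,0]]]'

```text
time: 20.5
ee_pos: [0.6469, -0.0674, 0.2153]
tcp_rot: [179.8, 0.0, 90.0]
wrist_force: [1.1, -0.6, 0.1]
opening: 0.075
grasp_force: 0.0
```

Request:
play_rows --steps '[[[0,0,0,0],[-0.0022,-0.0346,0,0],[-0.0022,-0.0346,0,0],[-0.0022,-0.0346,0,0],[-0.0022,-0.0346,0,0]]]' --gripper 0.0854

```text
time: 20.92
ee_pos: [0.5066, -0.0761, 0.2098]
tcp_rot: [-179.9, -0.0, 90.0]
wrist_force: [-0.5, 0.1, 0.5]
opening: 0.0853
grasp_force: 0.0
```

Request:
play_rows --steps '[[[-0.0022,-0.0346,0,0],[0,-0.0346,0,0],[0,0,0,0],[0,0,0,0],[0,0,0,0]]]'

```text
time: 21.33
ee_pos: [0.4394, -0.0785, 0.2109]
tcp_rot: [179.9, 0.0, 90.0]
wrist_force: [-0.1, -0.6, -1.5]
opening: 0.0853
grasp_force: 0.0
```

```bash
python3 - <<'E'
from h import *
o=bot.get_obs(); print(o["ee_pos"].round(4),o["opening"])
c=cam("wrist"); cv2.imwrite("pics/w5.png",c["img"])
print("pred can1 lid wrist",proj(c,[.4355,-.0784,.098]).round())
E
```

```text
[ 0.4394 -0.0785  0.2109] 0.08534098155654801
pred can1 lid wrist [315. 199.]
```

View pics/w5.png

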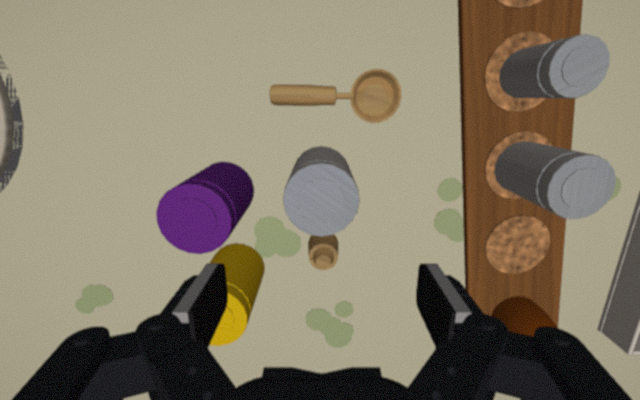

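Can_1's lid is at (321,198), on axis. Can_2 is upright on its mat near (520,165), and purple clears the finger. Grip.

Request:
play_rows --steps '[[[0,0,0.04,0],[0,0,0.04,0],[0,0,0.04,0],[0,0,0.03,0],[0,0,0.015,0]]]'

```text
time: 21.8
ee_pos: [0.4376, -0.0779, 0.041]
tcp_rot: [-179.7, -0.1, 90.0]
wrist_force: [0.1, 0.9, -0.0]
opening: 0.0855
grasp_force: 0.0
```

Request:
play_rows --steps '[[[0,0,0,0],[0,0,0,0],[0,0,0,0],[0,0,0,0],[0,0,0,0]]]' --gripper 0.068

```text
time: 22.22
ee_pos: [0.44, -0.0786, 0.0472]
tcp_rot: [179.9, 0.0, 90.0]
wrist_force: [0.5, -0.0, -0.1]
opening: 0.068
grasp_force: 0.0
```

Request:
play_rows --steps '[[[0,0,0,0],[0,0,0,0],[0,0,0,0],[0,0,0,0],[0,0,0,0]]]' --gripper 0.045

```text
time: 22.63
ee_pos: [0.4397, -0.0785, 0.0471]
tcp_rot: [179.9, 0.0, 90.0]
wrist_force: [-2.0, 0.2, 5.0]
opening: 0.0623
grasp_force: 42.9
```

Request:
play_rows --steps '[[[0,0,0,0],[0,0,0,0],[0,0,-0.005,0],[0,0,-0.005,0],[0,0,0,0]]]'

```text
time: 23.05
ee_pos: [0.4394, -0.0785, 0.0569]
tcp_rot: [179.9, 0.0, 90.0]
wrist_force: [0.2, 0.3, -2.3]
opening: 0.0626
grasp_force: 44.3
```

Request:
play_rows --steps '[[[0,0,-0.03,0],[0,0,-0.04,0],[0,0,-0.04,0],[0,0,0,0],[-0.0133,0.0369,0,0]]]'

```text
time: 23.47
ee_pos: [0.4734, -0.0906, 0.1694]
tcp_rot: [179.8, 0.0, 90.0]
wrist_force: [1.5, 0.5, -2.1]
opening: 0.0623
grasp_force: 46.1
```

Request:
play_rows --steps '[[[-0.0133,0.0369,0,0],[-0.0133,0.0369,0,0],[-0.0133,0.0369,0,0],[-0.0133,0.0369,0,0],[-0.0133,0.037,0,0]]]'

```text
time: 23.88
ee_pos: [0.6621, -0.1589, 0.165]
tcp_rot: [-180.0, -0.0, 90.0]
wrist_force: [0.5, -0.4, -0.5]
opening: 0.0622
grasp_force: 46.1
```

Request:
play_rows --steps '[[[0,0,0,0],[0,0,0,0],[0,0,0,0],[0,0,0,0],[0,0,0,0]]]'

```text
time: 24.3
ee_pos: [0.6598, -0.1578, 0.1673]
tcp_rot: [179.9, 0.0, 90.0]
wrist_force: [0.9, 0.2, -1.5]
opening: 0.0618
grasp_force: 46.4
```

Request:
play_rows --steps '[[[0,0,0.035,0],[0,0,0.03,0],[0,0,0.02,0],[0,0,0.01,0],[0,0,0,0]]]'

```text
time: 24.72
ee_pos: [0.6589, -0.1577, 0.0694]
tcp_rot: [-179.9, -0.0, 90.0]
wrist_force: [-0.5, 0.6, -2.6]
opening: 0.0624
grasp_force: 46.4
```

Request:
play_rows --steps '[[[0,0,0.003,0],[0,0,0.003,0],[0,0,0.001,0],[0,0,0,0],[0,0,0,0]]]'

```text
time: 25.13
ee_pos: [0.6608, -0.1583, 0.0646]
tcp_rot: [179.9, 0.0, 90.0]
wrist_force: [0.4, 0.3, -1.9]
opening: 0.0617
grasp_force: 46.4
```

Request:
play_rows --steps '[[[0,0,0.001,0],[0,0,0.001,0],[0,0,0.0007,0],[0,0,0,0],[0,0,0,0]]]'

```text
time: 25.55
ee_pos: [0.6607, -0.1583, 0.0623]
tcp_rot: [179.9, 0.0, 90.0]
wrist_force: [-3.7, 0.2, 6.6]
opening: 0.0617
grasp_force: 46.9
```

Request:
play_rows --steps '[[[0,0,0,0],[0,0,0,0],[0,0,0,0],[0,0,0,0],[0,0,0,0]]]'

```text
time: 25.97
ee_pos: [0.6607, -0.1583, 0.0623]
tcp_rot: [179.9, 0.0, 90.0]
wrist_force: [-2.0, 0.7, 6.1]
opening: 0.062
grasp_force: 46.9
```

Release, rise, back away toward the base so the top camera sees the row, and check.

Request:
play_rows --steps '[[[0,0,0,0],[0,0,0,0],[0,0,0,0],[0,0,0,0],[0,0,0,0]]]' --gripper 0.083

```text
time: 26.38
ee_pos: [0.6605, -0.1582, 0.0609]
tcp_rot: [-180.0, -0.0, 90.0]
wrist_force: [-0.2, -0.2, 0.6]
opening: 0.0829
grasp_force: 0.0
```

Request:
play_rows --steps '[[[0,0,-0.02,0],[0,0,-0.035,0],[0,0,-0.04,0],[0,0,-0.04,0],[0,0,-0.025,0]]]'

```text
time: 26.8
ee_pos: [0.6607, -0.1583, 0.2257]
tcp_rot: [179.8, 0.1, 90.0]
wrist_force: [0.6, -0.4, 0.3]
opening: 0.0831
grasp_force: 0.0
```

Request:
play_rows --steps '[[[0,0,0,0],[-0.02,-0.035,0,0],[-0.02,-0.035,0,0],[-0.02,-0.035,0,0],[-0.02,-0.035,0,0]]]'

```text
time: 27.22
ee_pos: [0.5189, -0.2385, 0.2203]
tcp_rot: [-180.0, -0.0, 90.0]
wrist_force: [0.4, -1.3, 0.7]
opening: 0.083
grasp_force: 0.0
```

Request:
play_rows --steps '[[[-0.02,-0.035,0,0],[-0.02,-0.035,0,0],[-0.02,-0.035,0,0],[-0.02,-0.035,0,0],[0,0,0,0]]]'

```text
time: 27.63
ee_pos: [0.3757, -0.3206, 0.2215]
tcp_rot: [-180.0, 0.1, 89.7]
wrist_force: [0.1, -0.1, 0.6]
opening: 0.0828
grasp_force: 0.0
```

Request:
play_rows --steps '[[[0,0,0,0],[0,0,0,0],[0,0,0,0],[0,0,0,0],[0,0,0,0]]]'

```text
time: 28.05
ee_pos: [0.3813, -0.3176, 0.2207]
tcp_rot: [-180.0, -0.0, 90.1]
wrist_force: [-0.6, 0.2, -0.2]
opening: 0.083
grasp_force: 0.0
```

```bash
python3 - <<'E'
from h import *
t=cam("top"); hsv=cv2.cvtColor(t["img"],cv2.COLOR_BGR2HSV)
m=cv2.morphologyEx(cv2.inRange(hsv,(95,8,100),(120,45,255)),cv2.MORPH_OPEN,np.ones((3,3)))
k,l,s,ce=cv2.connectedComponentsWithStats(m)
for n,h,p in (("1",.098,(.6576,-.1583)),("2",.086,(.6435,-.067)),("3",.074,(.6297,.0242)),("4",.062,(.6159,.1151))):
    u=proj(t,[*p,h+.015]); i=min(range(1,k),key=lambda i:np.hypot(*(ce[i]-u)))
    q=ray(t,*ce[i],h+.015); print(n,s[i][4],"err mm",((q[:2]-p)*1000).round(1),"d mm",round(2000*np.sqrt(s[i][4]/np.pi)*(t["xyz"][2]-h-.015)/t["f"],1))
a=cv2.resize(t["img"][90:210,210:500],(725,300)); b=cv2.resize(cam("scene")["img"][150:380,200:460],(725,int(725*230/260)))[:0]
cv2.imwrite("pics/end.png",a)
E
```

```text
1 713 err mm [-1.8  0.2] d mm 58.6
2 498 err mm [-1.1  0.1] d mm 49.7
3 334 err mm [-2.  -0.9] d mm 41.4
4 187 err mm [-1.3  0. ] d mm 31.4
```

View pics/end.png

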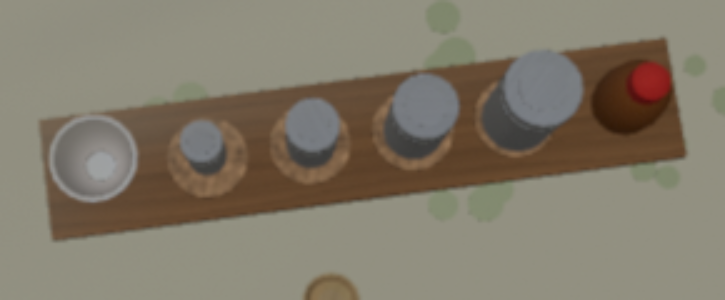

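The end view shows all four upright on their mats in falling order from the soy to the bowl, within about 2 mm, and the soy and bowl have not moved.

```bash
python3 -c "
from workcell import bot
print(bot.job_done())"
```

```text
the job is handed in; nothing more can be done
None
```

I handed the job in: all four canisters stand upright on their mats, within about 2 mm of centre by the top camera, in size order from the soy dispenser to the bowl, and neither the dispenser nor the bowl was touched.

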